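# Spin the filing turntable and stop it on the mark

### The job

The filed edge of the pipe is to be looked over all round: with a fingertip on one of the three clamps or on the black deck, flick the turntable into a free spin, anticlockwise seen from above, take the finger away, and let the white tape mark run past the yellow pointer once with nothing touching the wheel. When the mark next comes round (or on any later pass), brake the wheel with a fingertip pressed on the bare outer rim of the deck, so that it stops from its spin with the pointer on the tape: no clamp may run into the finger, and the wheel must not be stopped elsewhere and then pushed to the mark. Leave the pipe and the things lying around untouched, and finish clear of the wheel with it standing still on the mark.

Things in the scene. Friction and masses are not known exactly. Their poses are not given: they have to be found in the camera images.
- hub (a point): Centre of the turntable at the height of the deck's top face, on the vertical spin axis. The deck is a flat black disc of radius 175 mm, 14 mm thick, its top 100 mm above the bench, on a blue cast stand (foot radius 115 mm). In its middle stands the pipe, and round it the three clamps; the outer rim, from 125 to 175 mm from the axis, is bare and flat all round. This point does not turn with the wheel.
- pointer (a point): Tip of the fixed yellow pointer, 182 mm from the axis (7 mm outside the deck's edge), 15 mm above the deck's top. The pointer is 22 mm wide and sits on a yellow upright 26 mm wide that reaches out to 210 mm from the axis and 118 mm above the bench.
- mark (a point): Middle of the white tape mark at the deck's edge: 175 mm from the axis, on the deck's top face; it turns with the wheel. The tape is 50 mm wide along the rim (25 mm to each side of this point), runs 40 mm inwards, and is flat.
- wheel (a joint): Angle of the wheel in rad: 0 with the mark exactly at the pointer, growing anticlockwise seen from above, counting on past a full turn without limit (mark at the pointer again at 6.283, 12.566, ...). It starts between -2.6 and -0.7. The wheel runs on a good bearing: inertia about 0.03 kg m2, slowing by roughly 0.1 rad/s each second, so it coasts some 12 rad from 1.5 rad/s; a few newtons of a fingertip on the rim stop it almost at once.
- deck: The turning black disc with all that it carries (pipe, clamps). Origin on the axis at the disc's underside, 86 mm above the bench; z up, x towards the tape mark.
- pipe: Slice of red corrugated pipe, white inside, held upright in the middle of the deck: outer radius 80 mm, 60 mm tall, top 160 mm above the bench. Origin on the axis at its underside. Freshly filed: not to be touched.
- clamp0: One of three aluminium clamp blocks bolted to the deck against the pipe, 60 degrees anticlockwise from the mark. 34 mm radially (86 to 120 mm from the axis), 20 mm wide along the turning direction, 30 mm tall, with a small black knob to 41 mm above the deck. Origin at the middle of its underside, 103 mm from the axis; x points away from the axis, y anticlockwise. It turns with the wheel and can be pushed on its side faces.
- clamp1: One of three aluminium clamp blocks bolted to the deck against the pipe, 180 degrees anticlockwise from the mark. 34 mm radially (86 to 120 mm from the axis), 20 mm wide along the turning direction, 30 mm tall, with a small black knob to 41 mm above the deck. Origin at the middle of its underside, 103 mm from the axis; x points away from the axis, y anticlockwise. It turns with the wheel and can be pushed on its side faces.
- clamp2: One of three aluminium clamp blocks bolted to the deck against the pipe, 300 degrees anticlockwise from the mark. 34 mm radially (86 to 120 mm from the axis), 20 mm wide along the turning direction, 30 mm tall, with a small black knob to 41 mm above the deck. Origin at the middle of its underside, 103 mm from the axis; x points away from the axis, y anticlockwise. It turns with the wheel and can be pushed on its side faces.
- file_mid (a point): Loose flat file with a red handle lying on the bench, about 330 mm long, 24 mm wide, 22 mm high at the handle; this point 11 mm above the bench, its own x along the blade. Leave it alone.
- tape_roll_mid (a point): Loose roll of pale masking tape lying flat, 90 mm across, 50 mm high; its centre. Leave it alone.
- offcut_mid (a point): Loose small ring of red corrugated pipe, 110 mm across, 45 mm high; its centre. Leave it alone.

How it is judged:
On the way, in this order (a step that is already met when the one before it is completed fails the run):
1. flicked anticlockwise, the wheel runs free, with no finger on it, as the mark goes past the pointer or soon after (value of joint wheel between -0.2 and 3 rad and velocity of joint wheel above 0.35 rad/s and contact force between the fingers and deck below 0.05 N), for 0.5 s.
2. it still runs free more than half a turn past the pointer (value of joint wheel above 3.1 rad and velocity of joint wheel above 0.35 rad/s and contact force between the fingers and deck below 0.05 N), for 0.5 s.
3. after the mark has been past the pointer, a fingertip on the deck brings the wheel to a stop with the pointer on the tape (value of joint wheel above 6 rad and velocity of joint wheel between -0.1 and 0.1 rad/s and contact force between the fingers and deck above 0.3 N and horizontal distance between mark and pointer below 0.026 m), for 0.1 s.
At the end, for the whole second after the job is handed in: The wheel stands still (under 0.03 rad/s) after at least one pass of the pointer, with the pointer's tip on the tape mark (mark site within 26 mm of the pointer's tip as seen from above, about 0.14 rad either way); file, tape roll and offcut within 15 mm of where they lay; nothing touched (horizontal distance between mark and pointer below 0.026 m and value of joint wheel above 6 rad and velocity of joint wheel between -0.03 and 0.03 rad/s and distance of each of file_mid, tape_roll_mid, offcut_mid from where it was at the start of the episode below 0.015 m).
It fails at once if after half a turn past the pointer, a finger rests on the wheel while it stands (under 0.1 rad/s) away from the mark: stopped in the wrong place, or pushed on by hand (value of joint wheel above 3 rad and velocity of joint wheel between -0.1 and 0.1 rad/s and contact force between the fingers and deck above 0.3 N and horizontal distance between mark and pointer above 0.027 m).
It fails at once if after half a turn past the pointer, a clamp runs into the finger (value of joint wheel above 3 rad and (contact force between the fingers and clamp0 above 0.3 N or contact force between the fingers and clamp1 above 0.3 N or contact force between the fingers and clamp2 above 0.3 N)).
It fails at once if the filed pipe is touched (contact force between any of the fingers, the arm and pipe above 0.5 N).
It fails at once if the file, the tape roll or the offcut is moved or lifted (distance of any of file_mid, tape_roll_mid, offcut_mid from where it was at the start of the episode above 0.015 m).
It also fails if it takes over 45 s, if anything falls off the work surface, if the arm or the gripper's body presses on something with over 40 N, if the wrist force passes 120 N, or if a joint passes its speed limit or range.

### The arm

A 6-joint arm with a two-finger parallel gripper is mounted at the origin on the work surface. World frame = base frame: x ahead of the robot, y to its left, z up, the work surface at z = 0. Lengths are in m, angles in rad, forces in N, time in s.
With the tool pointing down it reaches from about 0.35 to 0.775 m from the base axis. Payload 5.5 kg.
Tool frame: the origin (TCP) lies at the very end of the fingers, on their centre line; the grasp point (between the pads) lies env.hold_point_z behind it (env.hold_point_z is the distance from the TCP to the grasp point, in m); z points along the fingers, y is the line along which they close (so a half turn about z gives the same grasp; the last joint's range is limited). The gripper opens to 85 mm and grips with 20 to 120 N. Pads are 22 mm wide; open, the fingers measure 114 mm over their backs; the gripper's body (76 mm by 85 mm) begins 54 mm behind the grasp point. The pads swing forward as they close: fully open they stand 13 mm farther back than shut.
Start: joints at [-1.28, 0.313, 0.046, 1.304, 0, 1.431], TCP at [0.24, -0.523, 0.191] pointing down, gripper open.
Joint ranges: [-2.76, 2.76], [-0.86, 1.69], [-1.03, 1.26], [-2.2, 2.34], [-1.47, 1.5], [-3.14, 3.14]. Speed limits (rad/s): [2.57, 2.57, 3.14, 3.14, 3.14, 3.14].

### API

Orientations are given as a unit quaternion [w, x, y, z].
In Python, from workcell import env gives the robot as it stands.
- The arm moves only by the tool carry_out, never from a script. Its argument "steps" is a list of rows, each a list of 3 entries, a list of its own where there are three numbers: the turn, a rotation vector about the tool's x, y, z in degrees, then the shift along the tool's x, y, z in cm, then the closure in counts, from 0 (fully open) to 255 (shut). A call has exactly 8 rows; each row is the pose to reach, as a shift and turn from the pose commanded when the call began, along the tool's axes at that moment; what a row does not reach only later rows make up. A row lasts 1/8 s, in which the tool goes at most 62.5 mm and 10.7 degrees, less where a joint would pass 70% of its speed; a pose out of reach is approached as far as the arm can. A call with a gripper value outside its range is refused whole. The fingers move at their own pace and stop on an object; "force" is the grip in N (left out, the last holds). Time passes only in rows, so rows that repeat a pose let the fingers close, or fill a call up. It gives the time, the measured TCP pose, the force, the opening and the grip force at its end, in the units of the state.
- env.get_state(): the state, without advancing time (a new reading comes with each control period).
- env.read_camera(name): name is "scene" or "top" or "wrist"; returns (picture, depth): 384x512x3 uint8, red, green, blue; 384x512 float32, m along the optical axis (not along the pixel's ray), 0 where there is no reading.
- env.get_calibration(name): a dict with "fx", "fy", "cx", "cy" (pixels), "origin" and "orientation" of the camera in the world. Camera axes: x right, y up, looking along -z (the intrinsics and any distortion apply to the point x, -y, -z); pixel columns grow to the right and rows downward; lengths in m; the calibration is good to about 2 mm. A picture is of the moment at which its call begins: read the wrist's pose just before it. get_calibration takes no time and is no camera call; for the wrist camera it gives the pose at the moment of the call.
- env.hand_in(): hands the job in; it is judged then, once.
The state is a dict: "clock": time; "joint_pos": joint angles; "qvel": joint speeds; "tau": joint torques, N m; "tcp_pos": TCP position; "orientation": TCP orientation; "wrist_force": force on the tool from outside, world axes, zero at the start; "ft_torque": the same for the moment, N m; "finger_gap": finger opening in m; "grip_force": force on a finger pad.
Only numpy, scipy, OpenCV 4.12 (cv2) and the standard library are available. Lean on these libraries where they do the work, as an engineer would, in place of code of your own. Each camera call takes 0.05 s, during which the arm holds its last target. There are 200 camera calls.

## Working session

There is one attempt and no reset: what is moved stays moved. The work goes in short steps, Python scripts to look and compute and a tool call to move; the robot and the scene stay as the last step left them, time stands still between calls to the robot, and variables do not carry over. Pictures are saved under pics/ and viewed, at most 10 in all, crops included, and the job is handed in when it is done.

Besides the shell and the picture viewer there is one more tool, called after "Request:" as name([rows], argument=value, ...), one row to a line, values as JSON. carry_out: Moves the arm, as the interface text tells. Its arguments: {"type":"object","properties":{"steps":{"type":"array","items":{"type":"array"}},"force":{"type":"number"}},"required":["steps"]}

```bash
mkdir -p pics; ls
cat > h.py <<'E'
import numpy as np,cv2
from scipy.spatial.transform import Rotation as R
from workcell import env
def rot(q): return R.from_quat([q[1],q[2],q[3],q[0]]).as_matrix()
def ray(c,u,v,z):
    u=np.asarray(u,float);v=np.asarray(v,float)
    d=np.stack([(u-c['cx'])/c['fx'],-(v-c['cy'])/c['fy'],-np.ones_like(u)],-1)@rot(c['orientation']).T
    o=np.array(c['origin']);return o+d*((z-o[2])/d[...,2])[...,None]
def proj(c,p):
    q=(np.asarray(p,float)-c['origin'])@rot(c['orientation'])
    return np.stack([c['cx']+c['fx']*q[...,0]/-q[...,2],c['cy']-c['fy']*q[...,1]/-q[...,2]],-1)
E
python3 - <<'E'
from h import *
ims=[]
for n in("scene","top"):
    p,d=env.read_camera(n);np.savez('pics/'+n+'0.npz',p=p,d=d)
    cv2.imwrite(f'pics/{n}0.png',p[...,::-1])
    print(n,env.get_calibration(n))
s=env.get_state();print(s,env.hold_point_z)
E
```

```text
pics
scene {'fx': 435.44913013352493, 'fy': 435.44913013352493, 'cx': 251.1613002698136, 'cy': 188.59978568242386, 'origin': array([ 1.56006428, -0.72090362,  1.00640947]), 'orientation': array([0.78396473, 0.40397878, 0.20467301, 0.42462855])}
top {'fx': 467.80002922439166, 'fy': 467.80002922439166, 'cx': 255.41777791197856, 'cy': 192.01525653158276, 'origin': array([ 0.42368982, -0.00777138,  1.50660435]), 'orientation': array([ 0.71198799,  0.03578883, -0.04163163, -0.70004219])}
{'clock': 0.1, 'joint_pos': array([-1.27958929e+00,  3.13913864e-01,  4.50807509e-02,  1.30362105e+00,
       -2.61552515e-05,  1.43120151e+00]), 'qvel': array([ 0.00071926, -0.00142879,  0.00200744, -0.00204615,  0.00163914,
        0.00078864]), 'tau': array([ 2.80334258e-03, -4.81727815e+01,  2.99243456e+01,  1.27978600e-02,
       -6.59109128e-05,  6.89142876e-08]), 'tcp_pos': array([ 0.2399499 , -0.52195025,  0.19059978]), 'orientation': array([-8.25547627e-04,  9.76890441e-01,  2.13739044e-01, -7.58169953e-05]), 'wrist_force': array([ 0.29455524, -0.19954002,  0.42879269]), 'ft_torque': array([ 0.02104587,  0.00239529, -0.04409181]), 'grip_force': 0.0, 'finger_gap': 0.08590112878157387} 0.0187
```

View pics/top0.png

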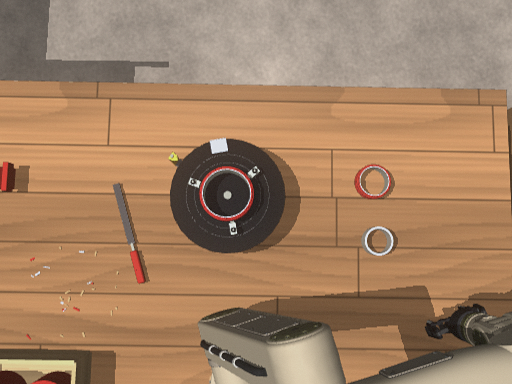

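View pics/scene0.png

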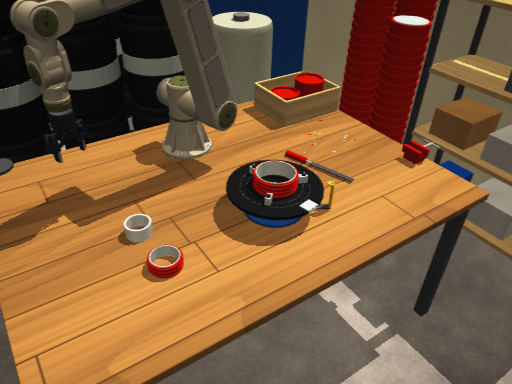

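The top view shows the turntable at about (228,195), the tape at (219,146) and the pointer at (174,157). The file lies on the left, with the offcut at (375,181) and the tape roll at (380,241) on the right. The scene view agrees with this.

```bash
cat >> h.py <<'E'
def wheel(p,c,hub,dirp):
    g=p.astype(int);m=(g.min(-1)>150)&(g.max(-1)-g.min(-1)<40)
    v,u=np.nonzero(m);w=ray(c,u,v,.1)[:,:2]-hub
    r=np.hypot(*w.T);k=(r>.137)&(r<.176)
    a=w[k].mean(0) if k.sum()>5 else np.array([np.nan]*2)
    x=np.arctan2(a[1],a[0])-dirp
    return (x+np.pi)%(2*np.pi)-np.pi,k.sum()
E
python3 - <<'E'
from h import *
D=np.load('pics/top0.npz');p=D['p'];c=env.get_calibration('top')
g=p.astype(int);u0,v0=228,195
m=((g.max(-1)<60)).astype(np.uint8)
m[:, :160]=0;m[:,300:]=0;m[260:]=0;m[:130]=0
# outline points of deck: outermost dark/white pixel along the left/top (no shadow right): use deck height depth
d=D['d'];V,U=np.mgrid[:384,:512]
C=rot(c['orientation']);dirs=np.stack([(U-c['cx'])/c['fx'],-(V-c['cy'])/c['fy'],-np.ones(U.shape)],-1)@C.T
P=np.array(c['origin'])+dirs*d[...,None]
k=(abs(P[...,2]-.1)<.012)&(abs(U-u0)<75)&(abs(V-v0)<75)
ct=max(cv2.findContours(k.astype(np.uint8),0,1)[0],key=cv2.contourArea)
e=cv2.fitEllipse(cv2.convexHull(ct));print(e)
h=cv2.convexHull(ct)[:,0];w=ray(c,h[:,0],h[:,1],.1)[:,:2]
(cx,cy),r=cv2.minEnclosingCircle(w.astype(np.float32));print('circ',cx,cy,r, 'ell',ray(c,e[0][0],e[0][1],.1))
hub=ray(c,e[0][0],e[0][1],.1)[:2]
# pipe check at z=.16: red
red=(g[...,0]>150)&(g[...,1]<60)&(abs(U-u0)<40)&(abs(V-v0)<40)
e2=cv2.fitEllipse(cv2.convexHull(np.argwhere(red)[:,::-1].astype(np.int32)));print('pipe',ray(c,e2[0][0],e2[0][1],.16),e2)
yel=(g[...,0]>150)&(g[...,1]>130)&(g[...,2]<90)&(U<200)&(U>160)&(V<175)&(V>140)
v,u=np.nonzero(yel);w=ray(c,u,v,.116)[:,:2]-hub
print('yel',len(u),np.hypot(*w.T).min(),np.hypot(*w.T).max(),np.arctan2(w[:,1],w[:,0]).mean(),np.arctan2(*w.mean(0)[::-1]))
dp=np.arctan2(*w.mean(0)[::-1]);print(wheel(p,c,hub,dp),hub)
E
```

```text
((227.1930694580078, 195.91348266601562), (114.67727661132812, 115.24085235595703), 68.12837982177734)
circ 0.5685047507286072 0.06645616888999939 0.1753678023815155 ell [0.56516113 0.06691504 0.1       ]
pipe [0.56736156 0.06740641 0.16      ] ((225.98745727539062, 193.06053161621094), (53.82222366333008, 53.992427825927734), 48.25886154174805)
yel 21 0.1848339478036779 0.21187471781097938 0.9742514515687086 0.9744636832346201
(np.float64(-0.7828202005265581), np.int64(200)) [0.56516113 0.06691504]
```

Request:
carry_out([
  [[0, 0, -8], [4.6, -3.3, 0], 255],
  [[0, 0, -16], [9.1, -6.5, 0], 255],
  [[0, 0, -24], [13.7, -9.8, 0], 255],
  [[0, 0, -32], [18.3, -13.1, 0], 255],
  [[0, 0, -40], [22.8, -16.4, 0], 255],
  [[0, 0, -49], [27.4, -19.6, 0], 255],
  [[0, 0, -57], [32, -22.9, 0], 255],
  [[0, 0, -65.3], [36.5, -26.2, 0], 255],
], force=40)

```text
clock: 1.1
tcp_pos: [0.4629, -0.1302, 0.1912]
orientation: [-0.0, 0.706, 0.709, -0.0]
wrist_force: [1.2, -0.2, 0.2]
finger_gap: 0.0003
grip_force: 0.0
```

Run:
```python
from h import *
s=env.get_state();print(s['clock'],s['tcp_pos'],rot(s['orientation']),s['joint_pos'],s['wrist_force'],s['finger_gap'])
```

```text
1.1 [ 0.462859   -0.13022967  0.19117654] [[-4.36264176e-03  9.99990470e-01 -1.62406719e-04]
 [ 9.99990483e-01  4.36263893e-03 -1.77668515e-05]
 [-1.70581603e-05 -1.62482684e-04 -9.99999987e-01]] [-4.41363458e-01  1.31314650e-01 -1.87262546e-01  1.25235838e+00
 -8.54399655e-05  1.12507022e+00] [ 1.21676577 -0.21773707  0.21140025] 0.0003177418557163954
```

Request:
carry_out([
  [[0, 0, 0], [2.4, 1.6, 1], 255],
  [[0, 0, 0], [4.7, 3.2, 3], 255],
  [[0, 0, 0], [4.7, 3.2, 6], 255],
  [[0, 0, 0], [4.7, 3.2, 8.2], 255],
  [[0, 0, 0], [4.7, 3.2, 8.7], 255],
  [[0, 0, 0], [4.7, 3.2, 9.0], 255],
  [[0, 0, 0], [4.7, 3.2, 9.1], 255],
  [[0, 0, 0], [4.7, 3.2, 9.2], 255],
])

```text
clock: 2.1
tcp_pos: [0.495, -0.0854, 0.1001]
orientation: [0.001, 0.707, 0.707, 0.0]
wrist_force: [-0.7, 1.6, -0.3]
finger_gap: 0.0002
grip_force: 0.0
```

Request:
carry_out([
  [[0, 0, 0], [0, 0.2, 0.3], 255],
  [[0, 0, 0], [0, 2.0, 0.3], 255],
  [[0, 0, 0], [0, 5.0, 0.3], 255],
  [[0, 0, 0], [0, 8.0, 0.3], 255],
  [[0, 0, 0], [0, 11.0, 0.2], 255],
  [[0, 0, 0], [0, 14.0, -2.5], 255],
  [[0, 0, 0], [0, 14.5, -4], 255],
  [[0, 0, 0], [0, 14.5, -4], 255],
])

```text
clock: 3.1
tcp_pos: [0.6408, -0.0853, 0.1403]
orientation: [0.001, 0.707, 0.707, 0.001]
wrist_force: [0.1, 0.5, 0.2]
finger_gap: 0.0004
grip_force: 0.0
```

```bash
cat > m.py <<'E'
from h import *
c=env.get_calibration('top');hub=np.array([.567,.0668])
for i in range(4):
    t=env.get_state()['clock'];p,d=env.read_camera('top');print(round(t,3),wheel(p,c,hub,.98))
cv2.imwrite(f'pics/t{t:.2f}.png',p[...,::-1]);s=env.get_state();print(s['clock'],s['tcp_pos'],s['wrist_force'])
E
python3 m.py
```

```text
3.1 (np.float64(-2.126149200822052), np.int64(561))
3.15 (np.float64(-2.168017750054568), np.int64(572))
3.2 (np.float64(-2.169945868634925), np.int64(588))
3.25 (np.float64(-2.1682821391356235), np.int64(602))
3.3 [ 0.63830195 -0.08491664  0.13838135] [ 0.225088    0.38008754 -1.03086984]
```

```bash
python3 -c "
import cv2;p=cv2.imread('pics/t3.25.png');cv2.imwrite('pics/c1.png',cv2.resize(p[90:300,130:340],None,fx=2.5,fy=2.5))"
```

```text
(no output)
```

View pics/c1.png

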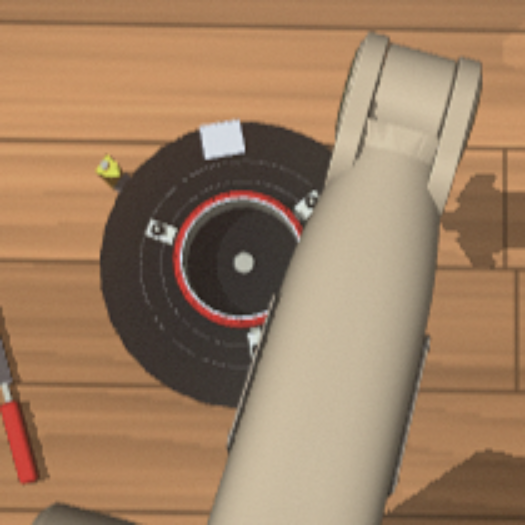

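```bash
sed -i 's/<40)/<40)\&(g[...,2]>g[...,0]-8)/' h.py; python3 m.py
python3 - <<'E'
from h import *
D=np.load('pics/top0.npz');print(wheel(D['p'],env.get_calibration('top'),np.array([.567,.0668]),.98))
E
```

```text
3.3 (np.float64(-0.7832281517327004), np.int64(203))
3.35 (np.float64(-0.7816473253091449), np.int64(201))
3.4 (np.float64(-0.7820702275732057), np.int64(200))
3.45 (np.float64(-0.7816473253091449), np.int64(201))
3.5 [ 0.63879107 -0.08504049  0.13897623] [ 0.11111364 -0.39435229 -0.10815737]
(np.float64(-0.7836557193205338), np.int64(202))
```

Request:
carry_out([
  [[0, 0, 0], [0, -5, 0], 255],
  [[0, 0, 0], [0, -10, 0], 255],
  [[0, 0, 0], [0, -14.5, 1], 255],
  [[0, 0, 0], [0, -14.5, 3], 255],
  [[0, 0, 0], [0, -14.5, 4], 255],
  [[0, 0, 0], [0, -14.5, 4.4], 255],
  [[0, 0, 0], [0, -14.5, 4.6], 255],
  [[0, 0, 0], [0, -14.5, 4.8], 255],
])

```text
clock: 4.5
tcp_pos: [0.495, -0.0852, 0.0916]
orientation: [0.0, 0.707, 0.707, 0.0]
wrist_force: [0.2, 1.2, -0.9]
finger_gap: -0.0002
grip_force: 0.0
```

Run:
```python
from h import *
for i in range(3):
    s=env.get_state();print(s['clock'],s['tcp_pos'],s['wrist_force'],s['ft_torque'],s['finger_gap'])
    env.read_camera('scene')
p,d=env.read_camera('scene')
cv2.imwrite('pics/s2.png',cv2.resize(p[120:270,180:380,::-1],None,fx=3.5,fy=3.5))
```

```text
4.5 [ 0.49504796 -0.08518383  0.09155043] [ 0.19172682  1.1643367  -0.93903164] [-0.02120094  0.01446423 -0.06059541] -0.0002111502762572642
4.55 [ 0.49480257 -0.08508909  0.09129146] [-0.13765483  0.45147444  0.26184712] [ 0.02985758 -0.04661073  0.01143036] 0.00020770033619934937
4.6 [ 0.49462954 -0.08506428  0.0913477 ] [-0.38979292  0.34142879 -0.12921427] [ 0.02114993  0.0189661  -0.03288643] 3.0953245515040915e-05
```

View pics/s2.png

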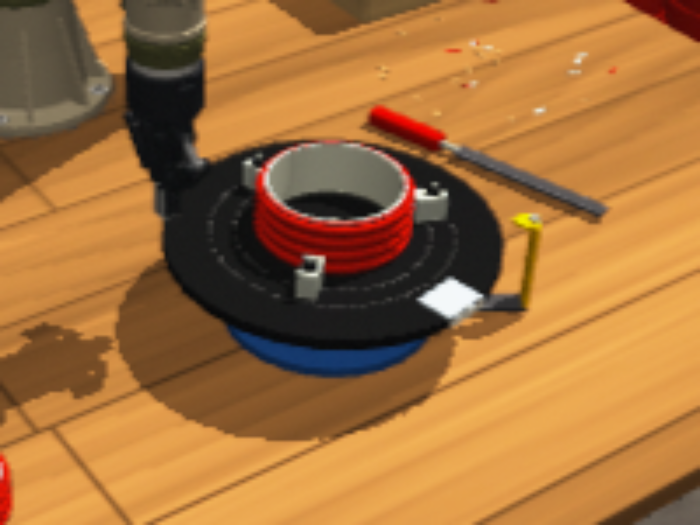

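Run:
```python
from h import *
c=env.get_calibration('scene');f=lambda p:(proj(c,p)-[180,120])*3.5
h=np.array([.567,.0668,.1]);print('tcp',f([.4948,-.085,.0914]))
for a in range(0,360,45): print(a,f(h+.175*np.array([np.cos(np.radians(a)),np.sin(np.radians(a)),0])))
print('pipe top ring ctr',f(h+[0,0,.06]),'ptr',f(h+[.182*np.cos(.98),.182*np.sin(.98),.015]))
p,d=env.read_camera('scene');V,U=np.mgrid[:384,:512]
P=np.array(c['origin'])+(np.stack([(U-c['cx'])/c['fx'],-(V-c['cy'])/c['fy'],-np.ones(U.shape)],-1)@rot(c['orientation']).T)*d[...,None]
for u,v in((235,195),(245,202),(310,203),(226,176),(227,179)): print(u,v,P[v,u].round(4))
c2=env.get_calibration('top');p,d=env.read_camera('top')
P=np.array(c2['origin'])+(np.stack([(U-c2['cx'])/c2['fx'],-(V-c2['cy'])/c2['fy'],-np.ones(U.shape)],-1)@rot(c2['orientation']).T)*d[...,None]
for u,v in((219,146),(190,160),(185,210)): print(u,v,P[v,u].round(4))
```

```text
tcp [166.27995666 246.550785  ]
0 [439.69512816 320.29901294]
45 [502.42265653 251.4370133 ]
90 [461.70056926 178.09269464]
135 [354.22776218 138.98352032]
180 [235.9712616  149.52374798]
225 [163.53897718 206.36547085]
270 [184.42028801 284.47588966]
315 [301.51515285 335.6600347 ]
pipe top ring ctr [333.44847448 179.72264885] ptr [509.89250279 219.94216125]
235 195 [ 0.5433 -0.0841  0.1018]
245 202 [ 0.5944 -0.0763  0.1018]
310 203 [0.7161 0.1071 0.1018]
226 176 [ 0.4978 -0.0921  0.1577]
227 179 [ 0.4985 -0.0887  0.1443]
219 146 [0.7184 0.0956 0.0982]
190 160 [0.6735 0.1829 0.0974]
185 210 [0.5201 0.1921 0.1047]
```

Run:
```python
from h import *
s=env.get_state();print(s['clock'],s['tcp_pos'])
c=env.get_calibration('scene');p,d=env.read_camera('scene');V,U=np.mgrid[:384,:512]
P=np.array(c['origin'])+(np.stack([(U-c['cx'])/c['fx'],-(V-c['cy'])/c['fy'],-np.ones(U.shape)],-1)@rot(c['orientation']).T)*d[...,None]
for v in range(166,200,2): print(v,[tuple((P[v,u]*1000).astype(int)) for u in range(222,240,3)])
cv2.imwrite('pics/s3.png',cv2.resize(p[140:215,205:305,::-1],None,fx=8,fy=8,interpolation=cv2.INTER_CUBIC)+40)
```

```text
4.8 [ 0.49455405 -0.08506386  0.09157515]
166 [(np.int64(474), np.int64(-93), np.int64(185)), (np.int64(505), np.int64(-99), np.int64(205)), (np.int64(503), np.int64(-87), np.int64(200)), (np.int64(509), np.int64(-78), np.int64(200)), (np.int64(549), np.int64(-92), np.int64(227)), (np.int64(551), np.int64(-81), np.int64(225))]
168 [(np.int64(240), np.int64(41), np.int64(0)), (np.int64(502), np.int64(-98), np.int64(195)), (np.int64(508), np.int64(-90), np.int64(195)), (np.int64(536), np.int64(-95), np.int64(213)), (np.int64(558), np.int64(-97), np.int64(226)), (np.int64(553), np.int64(-82), np.int64(218))]
170 [(np.int64(250), np.int64(35), np.int64(-2)), (np.int64(495), np.int64(-94), np.int64(181)), (np.int64(504), np.int64(-87), np.int64(184)), (np.int64(531), np.int64(-92), np.int64(201)), (np.int64(551), np.int64(-93), np.int64(213)), (np.int64(542), np.int64(-76), np.int64(202))]
172 [(np.int64(271), np.int64(23), np.int64(3)), (np.int64(503), np.int64(-99), np.int64(180)), (np.int64(518), np.int64(-96), np.int64(187)), (np.int64(1560), np.int64(-720), np.int64(1006)), (np.int64
[... 3046 characters left out ...]
p.int64(532), np.int64(-93), np.int64(102)), (np.int64(533), np.int64(-82), np.int64(99)), (np.int64(533), np.int64(-69), np.int64(93))]
196 [(np.int64(403), np.int64(-55), np.int64(-3)), (np.int64(414), np.int64(-48), np.int64(0)), (np.int64(523), np.int64(-100), np.int64(91)), (np.int64(539), np.int64(-97), np.int64(100)), (np.int64(545), np.int64(-89), np.int64(100)), (np.int64(549), np.int64(-79), np.int64(99))]
198 [(np.int64(421), np.int64(-65), np.int64(2)), (np.int64(424), np.int64(-54), np.int64(0)), (np.int64(432), np.int64(-46), np.int64(1)), (np.int64(545), np.int64(-101), np.int64(97)), (np.int64(554), np.int64(-95), np.int64(100)), (np.int64(559), np.int64(-86), np.int64(100))]
```

View pics/s3.png

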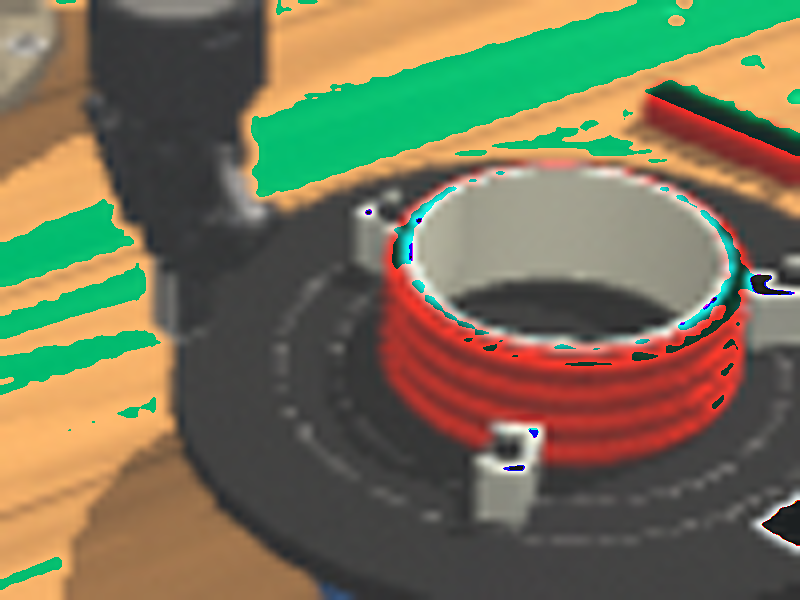

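The fingertip is still visibly above the deck, by roughly 3–4 cm, so I'll feel for contact.

Request:
carry_out([
  [[0, 0, 0], [0.2, 1, 0.5], 255],
  [[0, 0, 0], [0.2, 2, 1], 255],
  [[0, 0, 0], [0.2, 2, 1.5], 255],
  [[0, 0, 0], [0.2, 2, 1.8], 255],
  [[0, 0, 0], [0.2, 2, 2.0], 255],
  [[0, 0, 0], [0.2, 2, 2.1], 255],
  [[0, 0, 0], [0.2, 2, 2.2], 255],
  [[0, 0, 0], [0.2, 2, 2.2], 255],
])

```text
clock: 5.85
tcp_pos: [0.5144, -0.0831, 0.0695]
orientation: [0.0, 0.707, 0.707, 0.0]
wrist_force: [0.5, -0.3, -0.5]
finger_gap: 0.0
grip_force: 0.0
```

Run:
```python
from h import *
s=env.get_state();print(s['clock'],s['tcp_pos'],s['wrist_force'],s['joint_pos'])
c=env.get_calibration('scene');p,d=env.read_camera('scene');V,U=np.mgrid[:384,:512]
P=np.array(c['origin'])+(np.stack([(U-c['cx'])/c['fx'],-(V-c['cy'])/c['fy'],-np.ones(U.shape)],-1)@rot(c['orientation']).T)*d[...,None]
k=(abs(P[...,0]-s['tcp_pos'][0])<.03)&(abs(P[...,1]-s['tcp_pos'][1])<.02)&(P[...,2]>.106)&(P[...,2]<.2)
print(np.sort(P[k][:,2])[:12].round(3),P[k].mean(0))
w=env.get_calibration('wrist');print(w['origin'],w['orientation'])
cv2.imwrite('pics/s4.png',cv2.resize(p[140:215,205:305,::-1],None,fx=8,fy=8,interpolation=cv2.INTER_CUBIC))
p,d=env.read_camera('wrist');cv2.imwrite('pics/w4.png',p[...,::-1])
```

```text
5.85 [ 0.51439552 -0.08309405  0.06949927] [ 0.47705743 -0.32017992 -0.50977684] [-3.14243364e-01  2.80278047e-01 -3.09017857e-01  9.81231248e-01
 -7.90166134e-05  1.25695493e+00]
[0.109 0.111 0.113 0.116 0.117 0.117 0.118 0.119 0.12  0.12  0.12  0.122] [ 0.5196228  -0.09132207  0.16037166]
[ 0.51568669 -0.01158923  0.25289369] [ 9.89939076e-01 -1.41493832e-01  2.11499852e-04 -2.75692890e-04]
```

View pics/s4.png

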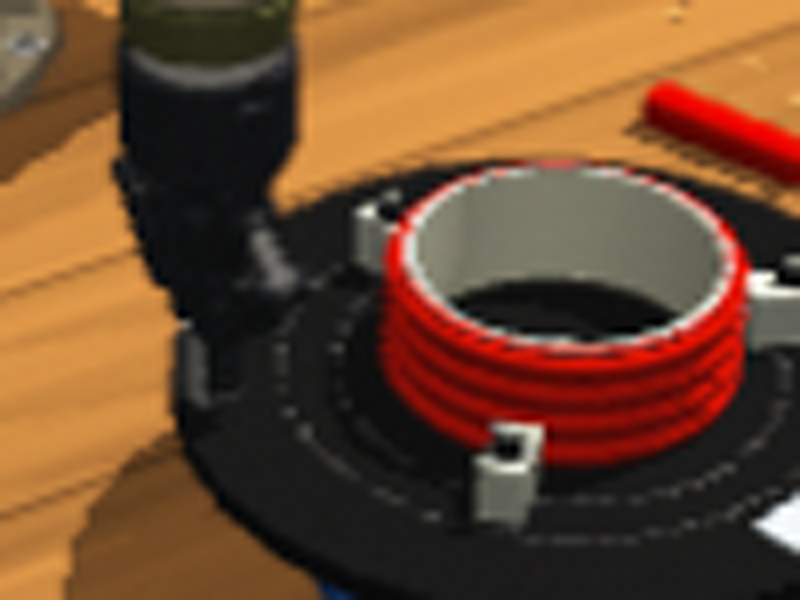

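Run:
```python
from h import *
c=env.get_calibration('scene');V,U=np.mgrid[:384,:512]
def cloud(d): return np.array(c['origin'])+(np.stack([(U-c['cx'])/c['fx'],-(V-c['cy'])/c['fy'],-np.ones(U.shape)],-1)@rot(c['orientation']).T)*d[...,None]
D=np.load('pics/scene0.npz');P=cloud(D['d'])
k=(np.hypot(P[...,0]-.24,P[...,1]+.522)<.075)&(P[...,2]>.1)&(P[...,2]<.4);Q=P[k]
print('start lowest',np.sort(Q[:,2])[:10].round(3))
p,d=env.read_camera('scene');P=cloud(d);k=(U<255)&(U>215)&(P[...,2]>.107)&(P[...,2]<.3)&(abs(P[...,0]-.515)<.08)&(P[...,1]<.0)
Q=P[k];t=np.array([.5144,-.0831])
for z in np.arange(.105,.30,.01):
    q=Q[abs(Q[:,2]-z-.005)<.005]
    if len(q): print(z.round(3),len(q),'dx',(q[:,0].min()-t[0]).round(3),(q[:,0].max()-t[0]).round(3),'dy',(q[:,1].min()-t[1]).round(3),(q[:,1].max()-t[1]).round(3))
```

```text
start lowest [0.244 0.245 0.245 0.245 0.246 0.247 0.247 0.248 0.248 0.249]
0.105 7 dx 0.003 0.037 dy -0.006 0.08
0.115 19 dx -0.003 0.022 dy -0.011 0.08
0.125 19 dx -0.002 0.036 dy -0.011 0.082
0.135 24 dx -0.004 0.034 dy -0.011 0.083
0.145 7 dx -0.012 0.014 dy -0.012 0.082
0.155 36 dx -0.038 0.034 dy -0.014 0.082
0.165 25 dx -0.036 0.046 dy -0.013 0.009
0.175 50 dx -0.045 0.053 dy -0.017 0.008
0.185 42 dx -0.053 0.058 dy -0.017 0.008
0.195 76 dx -0.059 0.063 dy -0.018 0.014
0.205 41 dx -0.02 0.054 dy -0.021 0.005
0.215 44 dx -0.017 0.044 dy -0.019 0.011
0.225 20 dx 0.019 0.044 dy -0.013 0.009
0.235 38 dx -0.004 0.041 dy -0.035 0.02
0.245 63 dx -0.01 0.039 dy -0.038 0.026
0.255 58 dx -0.008 0.039 dy -0.037 0.027
0.265 66 dx -0.01 0.04 dy -0.037 0.028
0.275 84 dx -0.028 0.039 dy -0.036 0.035
0.285 48 dx -0.019 0.036 dy -0.036 0.018
0.295 18 dx 0.008 0.038 dy -0.034 0.02
```

View pics/w4.png

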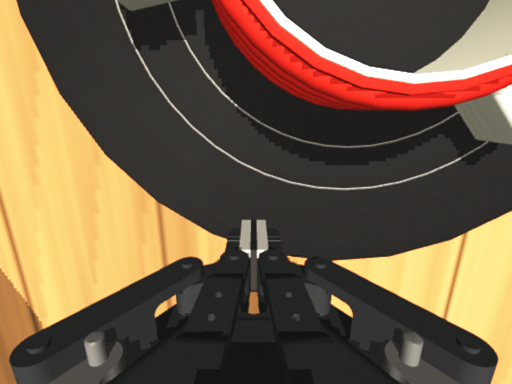

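The wrist view shows the closed fingertips at about (253,235), above the bare rim and not yet touching. The linkages are well outside the clamps. I'll go down further in small steps.

Request:
carry_out([
  [[0, 0, 0], [0, 0, 0.2], 255],
  [[0, 0, 0], [0, 0, 0.4], 255],
  [[0, 0, 0], [0, 0, 0.5], 255],
  [[0, 0, 0], [0, 0, 0.6], 255],
  [[0, 0, 0], [0, 0, 0.7], 255],
  [[0, 0, 0], [0, 0, 0.8], 255],
  [[0, 0, 0], [0, 0, 0.8], 255],
  [[0, 0, 0], [0, 0, 0.8], 255],
])

```text
clock: 7.0
tcp_pos: [0.5144, -0.0831, 0.0614]
orientation: [0.0, 0.707, 0.707, 0.0]
wrist_force: [0.2, 1.1, -0.0]
finger_gap: -0.0001
grip_force: 0.0
```

Request:
carry_out([
  [[0, 0, 0], [0, 0, 0.1], 255],
  [[0, 0, 0], [0, 0, 0.1], 255],
  [[0, 0, 0], [0, 0, 0.2], 255],
  [[0, 0, 0], [0, 0, 0.2], 255],
  [[0, 0, 0], [0, 0, 0.3], 255],
  [[0, 0, 0], [0, 0, 0.3], 255],
  [[0, 0, 0], [0, 0, 0.4], 255],
  [[0, 0, 0], [0, 0, 0.4], 255],
])

```text
clock: 8.0
tcp_pos: [0.5171, -0.084, 0.0601]
orientation: [0.003, 0.707, 0.707, 0.001]
wrist_force: [-0.5, 0.1, 14.9]
finger_gap: -0.0002
grip_force: 7.3
```

Request:
carry_out([
  [[0, 0, 0], [0, 0.5, -0.1], 255],
  [[0, 0, 0], [0, 2.0, -0.1], 255],
  [[0, 0, 0], [0, 4.5, -0.1], 255],
  [[0, 0, 0], [0, 7.5, -0.1], 255],
  [[0, 0, 0], [0, 10.5, -0.1], 255],
  [[0, 0, 0], [0, 13.5, -2.5], 255],
  [[0, 0, 0], [0, 14, -4], 255],
  [[0, 0, 0], [0, 14, -4], 255],
])

```text
clock: 9.0
tcp_pos: [0.6555, -0.0832, 0.098]
orientation: [0.001, 0.707, 0.707, 0.0]
wrist_force: [0.3, 0.4, -0.1]
finger_gap: -0.0002
grip_force: 0.0
```

```bash
python3 m.py
```

```text
9.0 (np.float64(0.399419580252383), np.int64(215))
9.05 (np.float64(0.46927796661137533), np.int64(213))
9.1 (np.float64(0.5372603800911682), np.int64(213))
9.15 (np.float64(0.6020986719216888), np.int64(213))
9.2 [ 0.65305783 -0.08289179  0.09619483] [-1.0499976  -0.83859738  0.18976788]
```

Request:
carry_out([
  [[0, 0, 0], [0, -3, 0], 255],
  [[0, 0, 0], [0, -6, 0], 255],
  [[0, 0, 0], [0, -8.7, 0.5], 255],
  [[0, 0, 0], [0, -8.7, 1.5], 255],
  [[0, 0, 0], [0, -8.7, 2.2], 255],
  [[0, 0, 0], [0, -8.7, 2.7], 255],
  [[0, 0, 0], [0, -8.7, 3], 255],
  [[0, 0, 0], [0, -8.7, 3], 255],
])

```text
clock: 10.2
tcp_pos: [0.5676, -0.083, 0.067]
orientation: [-0.0, 0.707, 0.707, -0.0]
wrist_force: [-1.1, -0.2, -0.1]
finger_gap: -0.0002
grip_force: 0.0
```

```bash
python3 m.py
```

```text
10.2 (np.float64(1.9596416120572187), np.int64(205))
10.25 (np.float64(2.0197305196981947), np.int64(209))
10.3 (np.float64(2.0836981559036616), np.int64(206))
10.35 (np.float64(2.1443620274098816), np.int64(208))
10.4 [ 0.56768471 -0.08312756  0.0676233 ] [-0.12034972  0.20200867 -0.36515249]
```

Request:
carry_out([
  [[0, 0, 0], [0, 0, 0], 255],
  [[0, 0, 0], [0, 0, 0], 255],
  [[0, 0, 0], [0, 0, 0], 255],
  [[0, 0, 0], [0, 0, 0], 255],
  [[0, 0, 0], [0, 0, 0], 255],
  [[0, 0, 0], [0, 0, 0], 255],
  [[0, 0, 0], [0, 0, 0], 255],
  [[0, 0, 0], [0, 0, 0], 255],
])

```text
clock: 11.4
tcp_pos: [0.5674, -0.083, 0.0674]
orientation: [0.0, 0.707, 0.707, -0.0]
wrist_force: [0.1, 0.8, 0.3]
finger_gap: 0.0
grip_force: 0.0
```

Request:
carry_out([
  [[0, 0, 0], [0, 0, 0], 255],
  [[0, 0, 0], [0, 0, 0], 255],
  [[0, 0, 0], [0, 0, 0], 255],
  [[0, 0, 0], [0, 0, 0], 255],
  [[0, 0, 0], [0, 0, 0], 255],
  [[0, 0, 0], [0, 0, 0], 255],
  [[0, 0, 0], [0, 0, 0], 255],
  [[0, 0, 0], [0, 0, 0], 255],
])

```text
clock: 12.4
tcp_pos: [0.5674, -0.0831, 0.0674]
orientation: [0.0, 0.707, 0.707, -0.0]
wrist_force: [-0.5, -0.4, 0.0]
finger_gap: 0.0001
grip_force: 0.0
```

```bash
python3 m.py
```

```text
12.4 (np.float64(-1.7689066548925636), np.int64(85))
12.45 (np.float64(-1.7409209434445447), np.int64(116))
12.5 (np.float64(-1.7166789660399657), np.int64(146))
12.55 (np.float64(-1.6877774944455533), np.int64(177))
12.6 [ 0.56736398 -0.08305948  0.06737995] [ 0.68112664 -0.05840732  0.35808801]
```

```bash
python3 m.py; sed -i 's/range(4)/range(3)/' m.py
```

```text
12.6 (np.float64(-1.6558661114729092), np.int64(198))
12.65 (np.float64(-1.612009444420385), np.int64(204))
12.7 (np.float64(-1.563254439068817), np.int64(204))
12.75 (np.float64(-1.5142916980535257), np.int64(203))
12.8 [ 0.56739504 -0.08307637  0.06741052] [-0.27066275  0.1593781  -0.01108777]
```

Request:
carry_out([
  [[0, 0, 0], [0, 0, 0.1], 255],
  [[0, 0, 0], [0, 0, 0.2], 255],
  [[0, 0, 0], [0, 0, 0.3], 255],
  [[0, 0, 0], [0, 0, 0.4], 255],
  [[0, 0, 0], [0, 0, 0.4], 255],
  [[0, 0, 0], [0, 0, 0.4], 255],
  [[0, 0, 0], [0, 0, 0.4], 255],
  [[0, 0, 0], [0, 0, 0.4], 255],
])

```text
clock: 13.8
tcp_pos: [0.5674, -0.0831, 0.0634]
orientation: [0.0, 0.707, 0.707, -0.0]
wrist_force: [-0.1, 1.1, -0.5]
finger_gap: 0.0003
grip_force: 0.0
```

```bash
sed -i 's/range(3)/range(2)/' m.py; python3 m.py
```

```text
13.8 (np.float64(-0.5534562441740549), np.int64(206))
13.85 (np.float64(-0.5127180815571166), np.int64(211))
13.9 [ 0.56739011 -0.08309238  0.06342054] [-0.60939116 -0.11716426  0.29104051]
```

Request:
carry_out([
  [[0, 0, 0], [0, 0, 0], 255],
  [[0, 0, 0], [0, 0, 0], 255],
  [[0, 0, 0], [0, 0, 0], 255],
  [[0, 0, 0], [0, 0, 0.23], 255],
  [[0, 0, 0], [0, 0, 0.6], 255],
  [[0, 0, 0], [0, 0, 0.6], 255],
  [[0, 0, 0], [0, 0, 0.6], 255],
  [[0, 0, 0], [0, 0, 0.6], 255],
])

```text
clock: 14.9
tcp_pos: [0.57, -0.0833, 0.0601]
orientation: [0.002, 0.707, 0.707, 0.002]
wrist_force: [-0.6, 1.0, 12.4]
finger_gap: 0.0004
grip_force: 6.3
```

```bash
python3 m.py
```

```text
14.9 (np.float64(-0.005122946747938784), np.int64(212))
14.95 (np.float64(-0.005721872224930813), np.int64(210))
15.0 [ 0.5700211  -0.08323798  0.06010786] [ 0.06657144  1.83619282 12.46682561]
```

Stopped within 0.01 rad of the pointer. Now I'll lift off.

Request:
carry_out([
  [[0, 0, 0], [0, 0, -1], 255],
  [[0, 0, 0], [0, 0, -4], 255],
  [[0, 0, 0], [0, 0, -8], 255],
  [[0, 0, 0], [-3, 0, -10], 255],
  [[0, 0, 0], [-6, 0, -10], 255],
  [[0, 0, 0], [-8, 0, -10], 255],
  [[0, 0, 0], [-8, 0, -10], 255],
  [[0, 0, 0], [-8, 0, -10], 255],
])

```text
clock: 16.0
tcp_pos: [0.5668, -0.1624, 0.1568]
orientation: [-0.001, 0.707, 0.707, -0.0]
wrist_force: [-0.1, -0.1, -0.1]
finger_gap: 0.0001
grip_force: 0.0
```

```bash
sed -i 's/range(2)/range(8)/' m.py; python3 m.py
```

```text
16.0 (np.float64(-0.06516401645202219), np.int64(211))
16.05 (np.float64(-0.06669626421987918), np.int64(211))
16.1 (np.float64(-0.06745673469255342), np.int64(212))
16.15 (np.float64(-0.06898048321578454), np.int64(210))
16.2 (np.float64(-0.06974789861248798), np.int64(211))
16.25 (np.float64(-0.06974789861248798), np.int64(211))
16.3 (np.float64(-0.07050695861952594), np.int64(212))
16.35 (np.float64(-0.07050695861952594), np.int64(212))
16.4 [ 0.5674002  -0.16263824  0.1574432 ] [ 0.43138892 -0.0733541  -0.32328056]
```

```bash
python3 m.py; python3 -c "
from workcell import env
print(env.hand_in())"
```

```text
16.4 (np.float64(-0.07126403548995075), np.int64(211))
16.45 (np.float64(-0.07126403548995075), np.int64(211))
16.5 (np.float64(-0.07126403548995075), np.int64(211))
16.55 (np.float64(-0.07126403548995075), np.int64(211))
16.6 (np.float64(-0.07126403548995075), np.int64(211))
16.65 (np.float64(-0.07126403548995075), np.int64(211))
16.7 (np.float64(-0.07126403548995075), np.int64(211))
16.75 (np.float64(-0.07126403548995075), np.int64(211))
16.8 [ 0.56735468 -0.16308706  0.15739872] [ 0.67078574  0.53292703 -0.1303741 ]
the job is handed in; nothing more can be done
None
```

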